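Knock the raised register pin home

TASK

On the plywood registration board one of the three steel pins has worked up and stands proud of its collar. Pick up the mallet and knock that pin down fully home, so that its head sits on its collar like the other two. Then stand the mallet back on the table, clear of the board, on its striking face as you found it.

Things in the scene. Friction and masses are not known exactly. Their poses are not given: they have to be found in the camera images.
- mallet: Mallet, 0.25 to 0.5 kg: black round head, 60 mm diameter, 70 mm high, standing on a flat striking face; pale wooden handle, level. Origin: centre of the lower face; z up. The handle runs along the mallet's -x, 30 to 163 mm from the head's axis, 35 mm above the origin, 20 mm wide, 26 mm high. Balance point 5 to 15 mm from the head's axis. Grip across the handle, about 75 mm from that axis.
- board: Plywood board 170 x 250 x 18 mm, fixed on the table. Origin: centre of its underside; x along the 170 mm side, z up. Three pins stand at x = -50 mm (the edge nearer the robot), y = -80, 0, +80 mm. A lino block 60 x 75 mm, fixed on it behind low fences at x = 6 to 66, y about 67 mm, reaches 38 mm above the table, higher than all else there but the raised pin.
- register_pin: Collar of the raised pin, fixed in the board; origin at the centre of its underside, on the board's top (18 mm above the table). The collar is 8 mm high and 22 mm in diameter, 34 mm at the flange. It may be any of the three places in the row; the two other pins look the same but are already home.
- plunger (a joint): How far the raised pin is driven down: starts between 0 and 0.004 m, 0.020 is fully home. It moves straight down under about 5 to 7 N and stays where it is left.
- pin_top (a point): Centre of the top of the raised pin's flat round head (24 mm in diameter, 8 mm thick): about 54 mm above the table when up, 34 mm when fully home.

How it is judged:
By the outcome, as a careful person would: the job done as asked, in the order asked, and still so for the second after the job is handed in, with the robot touching nothing.
It also fails if it takes over 38 s, if anything falls off the work surface, if the arm or the gripper's body presses on something with over 40 N, if the wrist force passes 120 N, or if a joint passes its speed limit or range.

ROBOT

A 6-joint arm with a two-finger parallel gripper is mounted at the origin on a cart in front of the work surface, level with it; the furniture and walls round the work are solid. World frame = base frame: x ahead of the robot, y to its left, z up, the work surface at z = 0. Lengths are in m, angles in degrees, forces in N, time in s.
With the tool pointing down it reaches from about 0.325 to 0.85 m from the base axis. Payload 15.5 kg.
Tool frame: the origin (TCP) lies midway between the tips of the shut fingers; the grasp point (between the pads) lies 19 mm behind it; z points along the fingers, y is the line along which they close (so a half turn about z gives the same grasp; the last joint's range is limited). The gripper opens to 91 mm and grips with 3 to 60 N. Pads are 32 mm wide; open, the fingers measure 118 mm over their backs; the gripper's body (76 mm by 178 mm) begins 60 mm behind the grasp point.
Start: joints at [63.054, 28.281, 77.091, -0, 74.628, -5.472], TCP at [0.229, 0.582, 0.187] pointing down, gripper open.
Joint ranges: [-166.48, 166.48], [-47.26, 123.95], [12.59, 153.08], [-70.14, 250.14], [6.76, 159.57], [-176.63, 176.63]. Speed limits (degrees/s): [108.29, 108.29, 147.25, 172.46, 172.46, 172.46].

INTERFACE

Orientations are given as a 3x3 rotation matrix whose columns are the frame's x, y, z axes.
In Python, from bench import ctrl gives the robot as it stands. The module is installed in compiled form; this text tells all that it offers. Calls block until the motion is done:
- ctrl.goto(position, orientation): joint-space move of the TCP to a pose.
- ctrl.move_l(position, vel=0.15, ori=None, contact_N=None): straight line of the TCP; ori=None keeps the orientation; vel is the mean speed in m/s. With contact_N (N) it stops when the force on the tool has changed by that much, and returns True; else False.
- ctrl.movej(angles): joint-space move.
- ctrl.command_gripper(opening): opening from 0.0 (shut) to 1.0 (fully open); the grip force is fixed at half the most; returns when the fingers have stopped.
- ctrl.sleep(seconds).
- ctrl.ik(position, orientation): joint angles nearest the present ones, or None.
- ctrl.read_camera(name): name is "scene" or "side" or "wrist"; returns the picture (420x560x3 uint8, blue, green, red); there is no depth.
- ctrl.camera_params(name): a dict with "fx", "fy", "cx", "cy" (pixels), "pose" (4x4, takes a point from camera to world coordinates); the wrist camera has in their place "T_tool_cam" (4x4, takes a point from camera to tool coordinates, whose origin is the TCP and whose axes are the flange's). Camera axes: x right, y up, looking along -z (the intrinsics and any distortion apply to the point x, -y, -z); pixel columns grow to the right and rows downward; lengths in m; the calibration is good to about 2 mm. A picture is of the moment at which its call begins: read the wrist's pose just before it. camera_params takes no time and is no camera call.
A pose or a line that the arm cannot do raises ctrl.MotionError and nothing moves.
- ctrl.sign_off(): hands the job in; it is judged then, once.
Readings, each from a call of its own:
- ctrl.current_t(): time.
- ctrl.current_q(): joint angles.
- ctrl.current_dq(): joint speeds.
- ctrl.current_effort(): joint torques, N m.
- ctrl.current_tool_pos(): TCP position.
- ctrl.current_eef_rot(): TCP orientation.
- ctrl.current_contact_force(): force on the tool from outside, world axes, zero at the start.
- ctrl.current_wrist_torque(): the same for the moment, N m.
- ctrl.current_grip_width(): opening from 0.0 (shut) to 1.0 (fully open).
- ctrl.current_grasp_force(): force on a finger pad.
Only numpy, scipy, OpenCV 4.12 (cv2) and the standard library are available. Lean on these libraries where they do the work, as an engineer would, in place of code of your own. Each camera call takes 0.05 s, during which the arm holds its last target. There are 200 camera calls.

## Working session

There is one attempt and no reset: what is moved stays moved. The work goes in short steps, each a Python script; the robot and the scene stay as the last script left them, time stands still between calls to the robot, and variables do not carry over. Pictures are saved under pics/ and viewed, at most 10 in all, crops included, and the job is handed in when it is done.

```bash
mkdir -p pics; python3 - <<'E'
from bench import ctrl
import cv2,numpy as np
ims=[]
for n in("scene","side","wrist"):
    im=ctrl.read_camera(n);cv2.imwrite(f"pics/{n}0.png",im);p=ctrl.camera_params(n);print(n,{k:np.round(v,4).tolist() if not isinstance(v,(str,type(None))) else v for k,v in p.items()})
print(ctrl.current_t(),ctrl.current_eef_rot())
E
```

```text
scene {'fx': 467.2272, 'fy': 467.2272, 'cx': 276.9165, 'cy': 215.4953, 'pose': [[0.8256, 0.3041, -0.4752, 0.0308], [-0.5637, 0.4796, -0.6725, -0.8147], [0.0234, 0.8231, 0.5673, 0.666], [0.0, 0.0, 0.0, 1.0]]}
side {'fx': 513.1855, 'fy': 513.1855, 'cx': 284.4149, 'cy': 216.4374, 'pose': [[0.9878, 0.0966, -0.1225, 0.4068], [-0.1558, 0.5707, -0.8063, -1.0711], [-0.008, 0.8155, 0.5787, 0.7845], [0.0, 0.0, 0.0, 1.0]]}
wrist {'fx': 370.7998, 'fy': 370.7998, 'cx': 280.046, 'cy': 208.6127, 'T_tool_cam': [[-0.001, 0.9612, 0.276, 0.0766], [1.0, 0.001, 0.0001, 0.0002], [-0.0002, 0.276, -0.9612, -0.1974], [0.0, 0.0, 0.0, 1.0]]}
0.15 [[-9.30584603e-01  3.66076689e-01 -3.92352032e-04]
 [ 3.66076892e-01  9.30584270e-01 -7.91052363e-04]
 [ 7.55307994e-05 -8.79772161e-04 -9.99999610e-01]]
```

View pics/scene0.png

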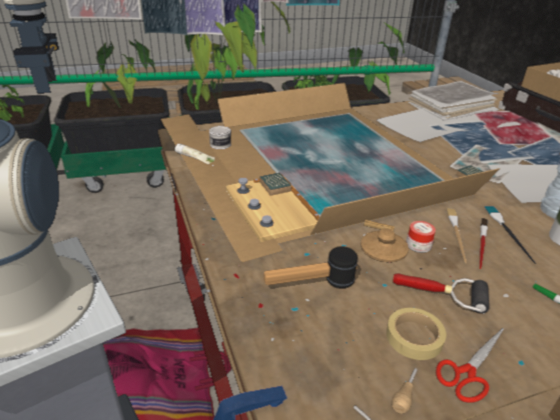

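View pics/side0.png

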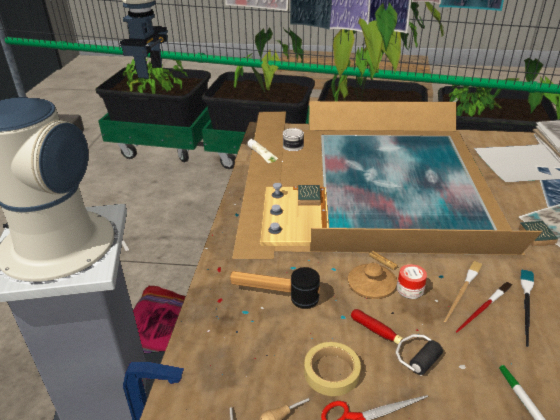

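The scene view shows the mallet head's top at about (342,256) and its handle end at (266,277). In the side view these are (305,276) and (233,279). The raised pin is the far, +y one, at scene (242,184) and side (277,187).

```bash
cat > h.py <<'E'
from bench import ctrl
import cv2,numpy as np
def ray(name,uv,wp=None):
    p=ctrl.camera_params(name); P=p.get("pose") if wp is None else wp@np.array(p["T_tool_cam"]); P=np.array(P)
    D=np.array([(uv[0]-p["cx"])/p["fx"],-(uv[1]-p["cy"])/p["fy"],-1]); return P[:3,3],P[:3,:3]@D
def plane(name,uv,z,wp=None):
    o,d=ray(name,uv,wp); return o+d*(z-o[2])/d[2]
def tri(a,b):
    (o,d),(q,e)=a,b; s=np.linalg.lstsq(np.c_[d,-e],q-o,rcond=None)[0]; x,y=o+s[0]*d,q+s[1]*e
    return (x+y)/2,np.linalg.norm(x-y)
def toolpose():
    T=np.eye(4);T[:3,:3]=ctrl.current_eef_rot();T[:3,3]=ctrl.current_tool_pos();return T
def down(yx):  # tool pointing down, tool y at angle yx (rad)
    y=np.array([np.cos(yx),np.sin(yx),0]);z=np.array([0,0,-1.]);return np.c_[np.cross(y,z),y,z]
E
python3 - <<'E'
from h import *
np.set_printoptions(precision=4,suppress=True)
for n,a,b,z in[("headtop",(342,256),(305,276),.07),("handle end top",(266,275),(233,278),.048),("pin3",(242.5,183),(277,186),.054),("pin2",(254,202),(276,209),.034),("pin1",(266,220),(274,227),.034)]:
    print(n,plane("scene",a,z),plane("side",b,z),*tri(ray("scene",a),ray("side",b)))
w=cv2.imread("pics/wrist0.png");s=cv2.imread("pics/side0.png")[150:320,220:340];s=cv2.resize(s,None,fx=2.47,fy=2.47)[:420]
cv2.imwrite("pics/c1.png",np.hstack([cv2.resize(w,(500,420)),s]))
E
```

```text
headtop [ 0.5596 -0.2966  0.07  ] [ 0.5668 -0.2928  0.07  ] [ 0.5677 -0.2879  0.0628] 0.003938128086903996
handle end top [ 0.414 -0.241  0.048] [ 0.4198 -0.2499  0.048 ] [ 0.4205 -0.2321  0.0351] 0.004673576620731565
pin3 [0.5515 0.0789 0.054 ] [0.5637 0.0894 0.054 ] [0.5656 0.1042 0.0407] 0.006759473046251375
pin2 [0.5453 0.0136 0.034 ] [0.5494 0.0109 0.034 ] [0.5509 0.0225 0.0266] 0.0010551606776056943
pin1 [ 0.5279 -0.0673  0.034 ] [ 0.5334 -0.0655  0.034 ] [ 0.5344 -0.0573  0.0267] 0.0018364469357126383
```

View pics/c1.png

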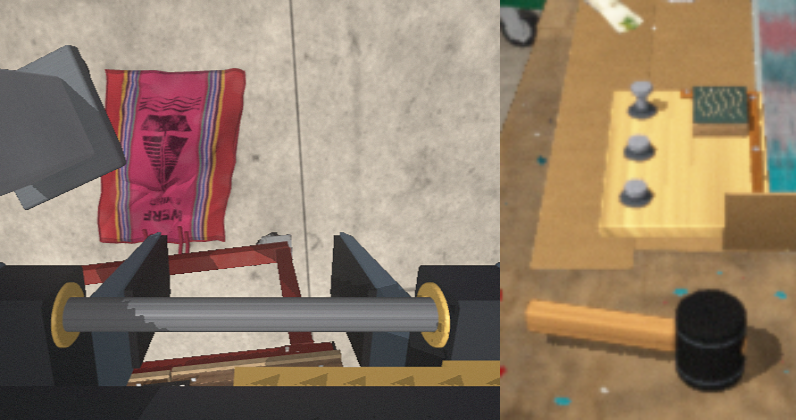

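The wrist camera sees only the floor. The crop confirms that the far pin is raised and the other two are home. The two views agree to about 1 cm, so I'll go to a hover over the handle and look from there.

```bash
python3 - <<'E'
from h import *
np.set_printoptions(precision=3,suppress=True)
g=np.array([.493,-.271,.16])
for a in(73,-107):
    q=ctrl.ik(g,down(np.radians(a)));print(a,q, ctrl.ik([.49,.07,.1],down(np.radians(a))))
ctrl.goto(g+[0,0,.02],down(np.radians(-107)))
T=toolpose();np.save("T1.npy",T);im=ctrl.read_camera("wrist");cv2.imwrite("pics/w1.png",im)
print(ctrl.current_t(),T)
E
```

```text
73 [ -34.879   24.898   88.018   -0.      67.084 -107.879] [  1.214  24.529 101.128  -0.     54.343 -71.786]
-107 [-34.879  24.898  88.018  -0.     67.084  72.121] [  1.214  24.529 101.128  -0.     54.343 108.214]
3.325 [[ 0.957 -0.291  0.     0.493]
 [-0.291 -0.957  0.    -0.27 ]
 [ 0.    -0.    -1.     0.18 ]
 [ 0.     0.     0.     1.   ]]
```

View pics/w1.png

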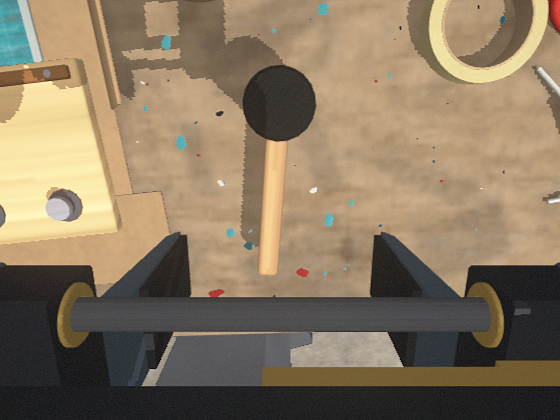

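The wrist view shows the head's top face centred at (280,103), about 36 px in radius. The handle runs from (276,140) to its end at (268,274), tilted slightly from the image vertical.

```bash
python3 - <<'E'
from h import *
np.set_printoptions(precision=4,suppress=True)
T=np.load("T1.npy");im=cv2.imread("pics/w1.png")
m=((im.max(2)<70)).astype(np.uint8);m[230:]=0;m[:, :200]=0;m[:,350:]=0
m=cv2.morphologyEx(m,cv2.MORPH_OPEN,np.ones((15,15)))
c=max(cv2.findContours(m,0,2)[0],key=cv2.contourArea);(u,v),r=cv2.minEnclosingCircle(c);print(u,v,r)
hsv=cv2.cvtColor(im,cv2.COLOR_BGR2HSV)
for n,p,z in[("head",(u,v),.07),("rim",(u+r,v),.07),("h140",(276,142),.048),("h-end",(268,272),.048),("hmidL",(262,220),.048),("hmidR",(281,220),.048),("pin1",(61,204),.034)]:
    P=plane("wrist",p,z,T);print(n,P,(np.linalg.inv(T)@np.r_[P,1])[:2])
E
```

```text
278.0550842285156 102.73299407958984 37.60591125488281
head [ 0.5695 -0.2918  0.07  ] [ 0.0791 -0.0018]
rim [ 0.5607 -0.3205  0.07  ] [0.0791 0.0282]
h140 [ 0.5383 -0.2802  0.048 ] [ 0.0459 -0.0038]
h-end [ 0.421  -0.2358  0.048 ] [-0.0793 -0.0121]
hmidL [ 0.4733 -0.2464  0.048 ] [-0.0262 -0.0171]
hmidR [ 0.4681 -0.2634  0.048 ] [-0.0262  0.0006]
pin1 [ 0.5409 -0.0646  0.034 ] [-0.0144 -0.2108]
```

```bash
python3 - <<'E'
from h import *
np.set_printoptions(precision=4,suppress=True)
R=down(np.radians(-110.9));g=np.array([.4992,-.2662,.016])
ctrl.goto(g+[0,0,.09],R)
ctrl.move_l(g,vel=.12,contact_N=8)
print(ctrl.current_tool_pos())
ctrl.command_gripper(0.0)
print(ctrl.current_grip_width(),ctrl.current_grasp_force(),ctrl.current_tool_pos(),ctrl.current_contact_force())
ctrl.move_l(g+[0,0,.13],vel=.15)
print(ctrl.current_grip_width(),ctrl.current_contact_force(),ctrl.current_wrist_torque())
R=down(np.radians(-101))
ctrl.goto([.485,.02,.146],R)
T=toolpose();np.save("T2.npy",T);cv2.imwrite("pics/w2.png",ctrl.read_camera("wrist"));cv2.imwrite("pics/s2.png",ctrl.read_camera("side"))
print(ctrl.current_t())
a=cv2.imread("pics/w2.png");b=cv2.imread("pics/s2.png")[80:290,200:360]
cv2.imwrite("pics/c2.png",np.hstack([cv2.resize(a,(480,360)),cv2.resize(b,(274,360))]))
E
```

```text
[ 0.4998 -0.2666  0.0169]
0.21712644754994176 29.999573528766632 [ 0.4992 -0.2661  0.016 ] [-0.0878  0.5058  0.1596]
0.21525112475739405 [ 0.0607  0.1996 -3.7326] [0.068  0.4176 0.0305]
7.9333
```

View pics/c2.png

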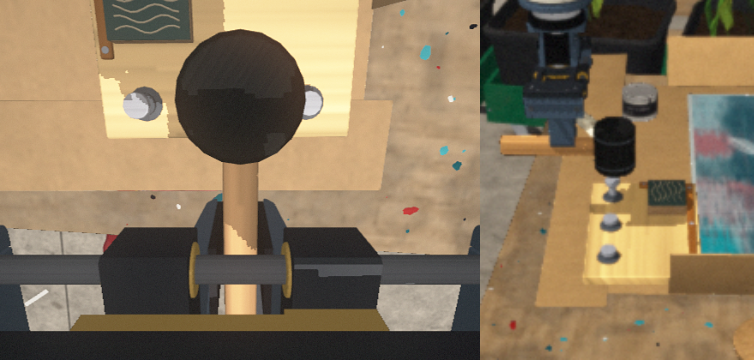

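The mallet is held level, with its head at crop (240,96). The raised pin is to the left at crop (140,103), and a seated pin is to the right at (313,102). I'll get the pin heads' positions by colour.

```bash
python3 - <<'E'
from h import *
np.set_printoptions(precision=4,suppress=True)
T=np.load("T2.npy");im=cv2.imread("pics/w2.png");hsv=cv2.cvtColor(im,cv2.COLOR_BGR2HSV)
for n,(x0,x1),z in(("raised",(136,204),.054),("pin1",(345,385),.034)):
    s=hsv[90:150,x0:x1]
    for th in(80,150):
        m=((s[...,1]<60)&(s[...,2]>th)).astype(np.uint8)
        c=max(cv2.findContours(m,0,2)[0],key=cv2.contourArea);b=cv2.boundingRect(c);(u,v),r=cv2.minEnclosingCircle(c)
        u+=x0;v+=90;print(n,th,b[0]+x0,b[1]+90,b[2:],u,v,r,plane("wrist",(u,v),z,T))
x=im[88:152,136:206];cv2.imwrite("pics/c3.png",cv2.resize(x,None,fx=6,fy=6,interpolation=2))
print(plane("wrist",(280,112),.146+.019+.035,T))
E
```

```text
raised 80 143 101 (47, 40) 166.0 122.5 23.135570526123047 [0.5658 0.092  0.054 ]
raised 150 143 108 (31, 31) 158.5 122.69047546386719 15.852487564086914 [0.5667 0.0976 0.054 ]
pin1 80 352 99 (25, 41) 357.3225803375244 119.03225898742676 20.102466583251953 [ 0.5386 -0.0551  0.034 ]
pin1 150 354 106 (22, 29) 361.0 120.0 14.764923095703125 [ 0.5373 -0.0579  0.034 ]
[0.5604 0.0045 0.2   ]
```

View pics/c3.png

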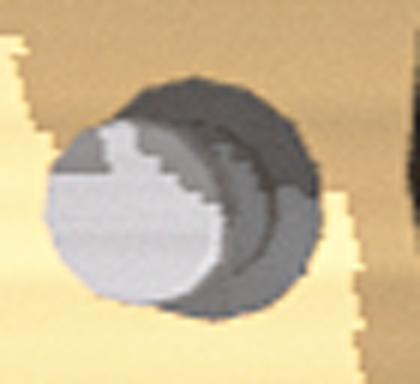

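The zoom shows the raised head's disc at full-picture pixel (158.5,123), about 15 px in radius. That is 12 mm, as it should be, and the pin is 158 mm from the end pin (160 expected). Next I drive it down.

```bash
python3 - <<'E'
from h import *
np.set_printoptions(precision=4,suppress=True)
p=np.array([.4917,.1125,.085]);R=down(np.radians(-101))
ctrl.goto(p,R)
f0=ctrl.current_contact_force()[2]
print(ctrl.move_l([p[0],p[1],.060],vel=.06,contact_N=30),ctrl.current_tool_pos()[2],ctrl.current_contact_force()[2]-f0,ctrl.current_wrist_torque(),ctrl.current_grip_width())
print(ctrl.move_l([p[0],p[1],.046],vel=.04,contact_N=20),ctrl.current_tool_pos()[2],ctrl.current_contact_force()[2]-f0,ctrl.current_wrist_torque(),ctrl.current_t())
b=ctrl.read_camera("side")[120:270,200:360];c=ctrl.read_camera("scene")[120:270,180:340]
cv2.imwrite("pics/c4.png",cv2.resize(np.hstack([b,c]),None,fx=2.5,fy=2.5,interpolation=2))
E
```

```text
False 0.05992759844319832 -0.1142572331270495 [-0.0557  0.1364  0.0232] 0.2134887310963689
False 0.04539138951988275 9.549185884564682 [0.1608 1.2999 0.0128] 9.5167
```

View pics/c4.png

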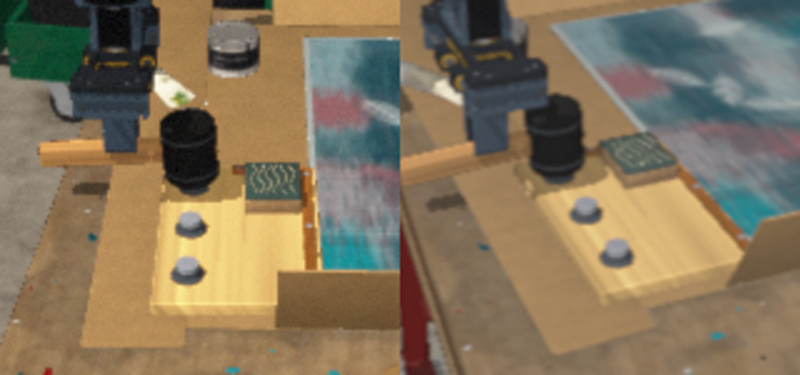

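The head is down on the pin at 9.5 N and the handle is level. I'll press a little more to be sure, then lift and look.

```bash
python3 - <<'E'
from h import *
np.set_printoptions(precision=4,suppress=True)
p=np.array([.4917,.1125,.085])
print(ctrl.move_l([p[0],p[1],.041],vel=.04,contact_N=15),ctrl.current_tool_pos()[2],ctrl.current_contact_force(),ctrl.current_wrist_torque())
ctrl.move_l([p[0],p[1],.13],vel=.15)
print(ctrl.current_contact_force(),ctrl.current_wrist_torque())
ctrl.goto([.49,.005,.146],down(np.radians(-101)))
T=toolpose();np.save("T3.npy",T);w=ctrl.read_camera("wrist");cv2.imwrite("pics/w3.png",w)
s=ctrl.read_camera("side");cv2.imwrite("pics/s3.png",s);print(ctrl.current_t())
cv2.imwrite("pics/c5.png",np.hstack([cv2.resize(w[60:180,80:240],(400,300)),cv2.resize(s[120:270,210:370],(320,300),interpolation=2)]))
E
```

```text
False 0.04033258969250885 [-9.4978  1.8166  7.5591] [ 0.3365  1.7352 -0.002 ]
[-0.4967 -0.2153 -4.6912] [ 0.0525  0.3728 -0.0341]
11.2417
```

View pics/c5.png

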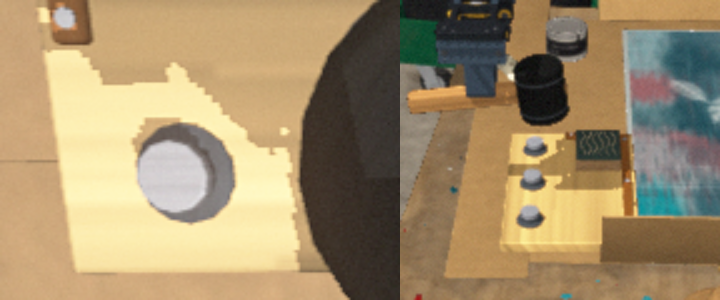

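The lifted view shows the pin's disc low on its collar, and the side view shows it matching the other two. The mallet has pitched head-up in the grip. I'll quantify both before setting it down.

```bash
python3 - <<'E'
from h import *
from scipy.optimize import brentq
np.set_printoptions(precision=4,suppress=True)
for n in("w2","w3"):
    im=cv2.imread(f"pics/{n}.png");m=(im.max(2)<75).astype(np.uint8);m[195:]=0;m[:,:190]=0;m[:,400:]=0
    m=cv2.morphologyEx(m,cv2.MORPH_OPEN,np.ones((25,25)));c=max(cv2.findContours(m,0,2)[0],key=cv2.contourArea)
    print(n,cv2.minEnclosingCircle(c),cv2.boundingRect(c),cv2.fitEllipse(c))
# predicted top-face centre for pitch th
p=ctrl.camera_params("wrist");Tc=np.linalg.inv(np.array(p["T_tool_cam"]))
for th in(0,3,6,9,12):
    t=np.radians(th);x=.076*np.cos(t)-.035*np.sin(t);z=-.019-(.035*np.cos(t)+.076*np.sin(t))
    c=(Tc@[x,0,z,1])[:3];print(th,p["cx"]-p["fx"]*c[0]/c[2],p["cy"]+p["fy"]*c[1]/c[2],"r",.03*p["fx"]/-c[2])
s=cv2.imread("pics/s3.png");h=cv2.cvtColor(s,cv2.COLOR_BGR2HSV)
m=((h[...,1]<60)&(h[...,2]>110)).astype(np.uint8);m[:180]=0;m[240:]=0;m[:,:265]=0;m[:,288:]=0
k,_,st,ce=cv2.connectedComponentsWithStats(m);print(st[1:],ce[1:])
P3,P1=np.array([.5667,.0975,.034]),np.array([.5373,-.058,.034]);
cam=ctrl.camera_params("side");C=np.linalg.inv(np.array(cam["pose"]))
for z,P in((.034,P1),(.034,(P1+P3)/2),(.034,P3),(.044,P3)):
    c=(C@[*P[:2],z,1])[:3];print(cam["cx"]-cam["fx"]*c[0]/c[2],cam["cy"]+cam["fy"]*c[1]/c[2])
E
```

```text
w2 ((277.6492919921875, 114.02012634277344), 77.88448333740234) (206, 42, 149, 148) ((275.5613098144531, 118.42566680908203), (136.48016357421875, 155.21974182128906), 132.0157470703125)
w3 ((280.0, 124.77241516113281), 81.49524688720703) (201, 47, 156, 148) ((274.867919921875, 133.10972595214844), (141.48094177246094, 170.0402374267578), 148.15225219726562)
0 279.9872431022697 112.96129949514358 r 80.07155056509325
3 279.98674598777916 118.74460159212093 r 81.98180068569448
6 279.9869675621186 125.37340947941208 r 83.88478916302834
9 279.98795748493114 132.86406539823832 r 85.7674246414649
12 279.9897617446758 141.22426045972216 r 87.6153567626808
[[273 188   9   7  47]
 [275 197   1   1   1]
 [279 197   1   1   1]
 [271 205  10   7  50]
 [270 211   1   1   1]
 [271 213   1   1   1]
 [274 214   1   1   1]
 [278 214   1   1   1]
 [269 223  10   7  55]
 [270 232   1   1   1]
 [273 233   4   1   4]] [[276.7447 190.9149]
 [275.     197.    ]
 [279.     197.    ]
 [275.48   207.64  ]
 [270.     211.    ]
 [271.     213.    ]
 [274.     214.    ]
 [278.     214.    ]
 [273.9636 225.9818]
 [270.     232.    ]
 [274.5    233.    ]]
275.14263071730016 225.0600470171599
276.519292000034 206.99574537957224
277.7687768837444 190.60022956603197
277.7114843298551 187.48270289961476
```

The side-view pin row fits a straight, evenly spaced line to within about 0.1 px, which is well under 1 mm, so the pin is home. The mallet is pitched about 6° head-up. I'll counter that with the tool, set it down at its old place and look.

```bash
python3 - <<'E'
from h import *
from scipy.spatial.transform import Rotation as Ro
np.set_printoptions(precision=4,suppress=True)
R0=down(np.radians(-110.9));t=np.radians(5.8)
R=Ro.from_rotvec(R0[:,1]*t).as_matrix()@R0
if R[2,0]>0: R=Ro.from_rotvec(-R0[:,1]*t).as_matrix()@R0
print(R[:,0],R[:,2])
g=np.array([.4992,-.2662,.036])+.019*R[:,2]
ctrl.goto(g+[0,0,.13],down(np.radians(-110.9)))
ctrl.goto(g+[0,0,.05],R)
print(ctrl.move_l(g+[0,0,.008],vel=.12,contact_N=4),ctrl.current_tool_pos()-g)
print(ctrl.move_l(g-[0,0,.006],vel=.03,contact_N=3),ctrl.current_tool_pos()-g,ctrl.current_contact_force())
s=ctrl.read_camera("side");print(ctrl.current_t())
cv2.imwrite("pics/c6.png",cv2.resize(s[200:340,200:360],None,fx=4,fy=4,interpolation=2))
E
```

```text
[ 0.9294 -0.3549 -0.1011] [-0.0944  0.0361 -0.9949]
True [0.0005 0.0004 0.0445]
True [-0.0005  0.0003 -0.0033] [-1.6082  0.2323  6.9224]
14.3667
```

View pics/c6.png

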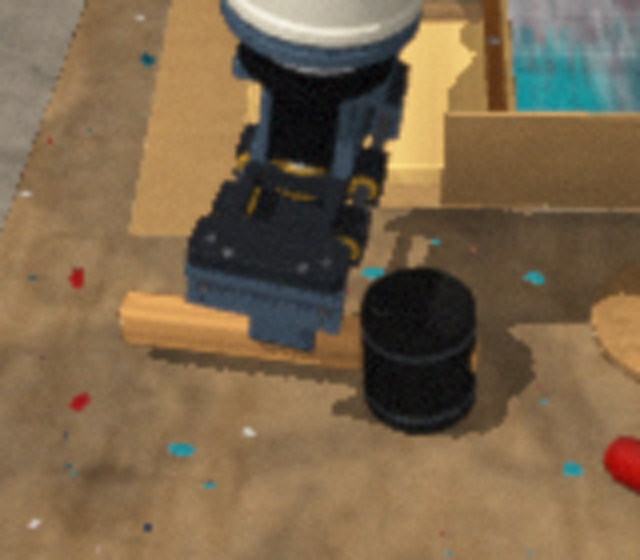

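The mallet stands upright and level on the table at its old place, with its head at about crop (418,350). The first trip was a motion transient, and the second was table contact. Now I release, retreat and check.

```bash
python3 - <<'E'
from h import *
ctrl.command_gripper(0.6)
p=ctrl.current_tool_pos();ctrl.move_l([p[0],p[1],.16],vel=.15)
ctrl.goto([.40,-.05,.25],down(np.radians(-100)))
s=ctrl.read_camera("side");w=ctrl.read_camera("scene");print(ctrl.current_t(),ctrl.current_contact_force())
cv2.imwrite("pics/c7.png",cv2.resize(np.hstack([s[160:320,210:350],w[160:320,210:370]]),None,fx=2.6,fy=2.6,interpolation=2))
E
```

```text
17.2917 [-0.48428808  0.10875788 -0.16568674]
```

View pics/c7.png

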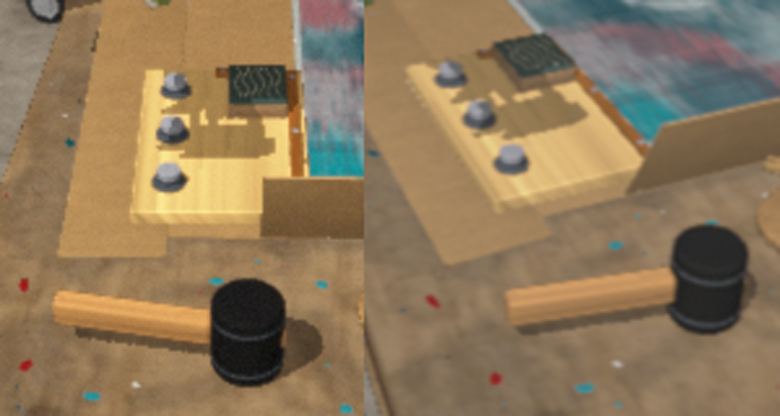

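All three pins sit alike on their collars: crop (175,83), (172,127) and (169,175) on the left. The mallet stands flat and free at (247,330).

```bash
python3 -c "
from bench import ctrl
print(ctrl.sign_off())"
```

```text
the job is handed in; nothing more can be done
None
```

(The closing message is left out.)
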